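# Check a contactor's contact gap with a go-gauge and hang the gauge up

### The arm

A 6-joint arm with a two-finger parallel gripper is mounted at the origin on the work surface. World frame = base frame: x ahead of the robot, y to its left, z up, the work surface at z = 0. Lengths are in m, angles in degrees, forces in N, time in s.
With the tool pointing down it reaches from about 0.375 to 0.9 m from the base axis. Payload 3.1 kg.
Tool frame: the origin (TCP) lies at the very end of the fingers, on their centre line; the grasp point (between the pads) lies 19 mm behind it; z points along the fingers, y is the line along which they close (so a half turn about z gives the same grasp; the last joint's range is limited). The gripper opens to 87 mm and grips with 3 to 60 N. Pads are 19 mm wide; open, the fingers measure 117 mm over their backs; the gripper's body (75 mm by 190 mm) begins 51 mm behind the grasp point.
Start: joints at [-73.367, 30.224, 82.088, -0, 67.689, -10.227], TCP at [0.282, -0.558, 0.188] pointing down, gripper open.
Joint ranges: [-176.69, 176.69], [-43.24, 126.21], [12.49, 139.97], [-82, 262], [0, 151.66], [-163.58, 163.58]. Speed limits (degrees/s): [159.86, 159.86, 180, 180, 180, 180].

### API

Orientations are given as a 3x3 rotation matrix whose columns are the frame's x, y, z axes.
In Python, from rig import * gives the robot as it stands.
- The arm moves only by the tool jog_arm, never from a script. Its arguments are lists of equal length, an entry for each row: "delta_pos": the shift along the world's x, y, z in cm, a list of three; "turn": the turn about the world's z in degrees; "grip": the closure, from 0 (fully open) to 1 (shut). In form: {"delta_pos": [[x, y, z], ...], "turn": [turn, ...], "grip": [grip, ...]}. A call has 1 to 12 rows; each row is the pose to reach, as a shift and turn from the pose commanded when the call began; what a row does not reach only later rows make up. A row lasts 1/8 s, in which the tool goes at most 62.5 mm and 10.7 degrees, less where a joint would pass 70% of its speed; a pose out of reach is approached as far as the arm can. A call with a gripper value outside its range is refused whole. The fingers move at their own pace and stop on an object; the grip force is fixed at half the most. Time passes only in rows, so rows that repeat a pose let the fingers close. It gives the time, the measured TCP pose, the force, the opening and the grip force at its end, in the units of the state.
- read_state(): the state, without advancing time (a new reading comes with each control period).
- capture(name): name is "scene" or "top" or "wrist"; returns a dict with "color" (480x640x3 uint8, blue, green, red), "fovy" (degrees; the focal length in pixels is half the picture's height over the tangent of half this angle, whatever the lens; pixels are square), "cx", "cy" (the principal point, pixels), "camera_from_world" (4x4, takes a point from world to camera coordinates). Camera axes: x right, y up, looking along -z (the intrinsics and any distortion apply to the point x, -y, -z); pixel columns grow to the right and rows downward; lengths in m; the calibration is good to about 2 mm. A picture is of the moment at which its call begins. There is no depth.
- hand_in(): hands the job in; it is judged then, once.
The state is a dict: "time_s": time; "joint_positions": joint angles; "qvel": joint speeds; "tau": joint torques, N m; "position": TCP position; "tcp_rot": TCP orientation; "force": force on the tool from outside, world axes, zero at the start; "moment": the same for the moment, N m; "opening": opening from 0.0 (shut) to 1.0 (fully open); "grasp_force": force on a finger pad.
Only numpy, scipy, OpenCV 4.12 (cv2) and the standard library are available. Lean on these libraries where they do the work, as an engineer would, in place of code of your own. Each camera call takes 0.05 s, during which the arm holds its last target. There are 200 camera calls.

### The job

Take the gap gauge out of its wooden rest and push its blade down into the gap between the two copper contacts of the contactor until the gauge's collar sits on the contacts; hold it there half a second, never pressing on the contactor with more than 40 N. Then draw it out and hang it by its eye on the hook of the stand, leaving it hanging freely. Leave the other things on the bench alone.

Things in the scene. Friction and masses are not known exactly. Their poses are not given: they have to be found in the camera images.
- gauge: steel gap gauge, 99 mm tall, about 0.12 kg, standing blade down in the rest; origin at the middle of the blade's tip, z up, x through its thickness, y along its width. From the tip up: blade 4 (x) by 14 (y) mm, tip rounded; collar (depth stop) 20 x 24 mm, z 20 to 28; eye opening z 28 to 60, 25 wide in y, seen through along x; eye frame 39 wide, 9 thick; black tab z 68 to 99, 10 (x) by 24 (y) mm
- gauge_eye (a point): middle of the underside of the eye's top bar (8 mm high), 60 mm above the blade tip; this hangs on the hook
- gauge_grip (a point): middle of the grip tab, 85 mm above the blade tip: pinch the tab here across its 10 mm thickness (gauge x)
- rest: fixed wooden block 75 x 60 x 40 mm, origin under its centre, with a slot 7 mm (x) by 17 mm (y), 26 mm deep, in the middle of its top; the gauge's collar sits on its top
- contactor: grey contactor (power relay), cover off, fixed, base 110 (x) by 80 (y) mm, origin under its centre, z up. On it a carrier, 54 (x) by 26 (y) mm, holds two copper contacts with flat tops 68 mm above the bench; between them a gap 6 mm wide in x, 30 deep, along y, edges rounded 2.5 mm. The gap's middle lies up to 10 mm either way along x from gap_mid; this is not measured: look or feel for it
- gap_mid (a point): on the contactor, at the height of the contacts' flat tops (68 mm above the bench), in the middle of the gap's y length and in the middle of the range in x over which the gap may lie; axes as the contactor's
- hookstand: fixed hook stand: round foot 96 mm across, post 12 mm thick, 162 mm tall, origin under the post, z up. From the post's top a rod 8 mm thick points to the stand's -x, axis 158 mm above the bench, 88 mm long, its end turned up to 174 mm, the tip 98 mm from the post's axis
- hook_seat (a point): on top of the hook's rod (162 mm above the bench), 48 mm from the post's axis towards the tip: where the eye's top bar should rest; axes as the stand's
- screwdriver: bystander: screwdriver lying on the bench beside the multimeter, about 0.2 m long
- multimeter: bystander: black multimeter 150 x 75 x 34 mm lying flat beyond the contactor
- spool: bystander: grey solder spool, 54 mm across, 40 mm tall, standing on end

How it is judged (in metres and radians):
On the way:
1. the blade is down in the gap between the contacts, upright, to its full 20 mm (within 3 mm), held there for half a second (z of gauge in the frame of gap_mid below -0.017 m and x of gauge in the frame of gap_mid between -0.013 and 0.013 m and y of gauge in the frame of gap_mid between -0.01 and 0.01 m and angle between gauge's own z axis and vertical below 0.12 rad and angle between the x axis of gauge and the x axis of contactor, either way round below 0.25 rad), for 0.5 s.
At the end, for the whole second after the job is handed in: The gauge hangs by its eye on the hook's rod, the eye's top bar resting on the rod within 35 mm of hook_seat along the rod, blade down (within 20 degrees of upright), at rest and released, after its blade has been in the contact gap to its full depth (z of gauge_eye in the frame of hook_seat between -0.006 and 0.008 m and x of gauge_eye in the frame of hook_seat between -0.035 and 0.035 m and y of gauge_eye in the frame of hook_seat between -0.015 and 0.015 m and contact force between gauge and hookstand above 0.2 N and angle between gauge's own z axis and vertical below 0.35 rad and linear speed of gauge below 0.05 m/s and angular speed of gauge below 0.8 rad/s); the robot touches nothing.
It fails at once if the gauge presses on the contactor with more than 40 N (contact force between gauge and contactor above 40 N).
It fails at once if the screwdriver is moved by more than 15 mm (distance of screwdriver from where it was at the start of the episode above 0.015 m).
It fails at once if the multimeter is moved by more than 15 mm (distance of multimeter from where it was at the start of the episode above 0.015 m).
It fails at once if the solder spool is moved by more than 15 mm (distance of spool from where it was at the start of the episode above 0.015 m).
It also fails if it takes over 64 s, if anything falls off the work surface, if the arm or the gripper's body presses on something with over 40 N, if the wrist force passes 120 N, or if a joint passes its speed limit or range.

## Working session

There is one attempt and no reset: what is moved stays moved. The work goes in short steps, Python scripts to look and compute and a tool call to move; the robot and the scene stay as the last step left them, time stands still between calls to the robot, and variables do not carry over. Pictures are saved under pics/ and viewed, at most 10 in all, crops included, and the job is handed in when it is done.

Besides the shell and the picture viewer there is one more tool, called after "Emit:" by a JSON object that holds its "fn" and its "kwargs", one argument or row to a line. jog_arm: Moves the arm, as the interface text tells. Its arguments: {"type":"object","properties":{"delta_pos":{"type":"array"},"turn":{"type":"array"},"grip":{"type":"array"}},"required":["delta_pos","turn","grip"]}

```bash
mkdir -p pics
cat > h.py <<'E'
from rig import *
import numpy as np, cv2, pickle
def snap(n):
    c=capture(n); return c
def ray(c,u,v):
    f=240/np.tan(np.radians(c["fovy"])/2)
    T=np.array(c["camera_from_world"]); R=T[:3,:3]; t=T[:3,3]
    d=np.array([(u-c["cx"])/f,-(v-c["cy"])/f,-1.0])
    return -R.T@t, R.T@d
def onz(c,u,v,z):
    o,d=ray(c,u,v); return o+d*(z-o[2])/d[2]
def proj(c,p):
    f=240/np.tan(np.radians(c["fovy"])/2)
    T=np.array(c["camera_from_world"]); q=T[:3,:3]@np.array(p)+T[:3,3]
    return c["cx"]+f*q[0]/-q[2], c["cy"]-f*q[1]/-q[2]
def tri(c1,p1,c2,p2):
    o1,d1=ray(c1,*p1);o2,d2=ray(c2,*p2)
    s=np.linalg.lstsq(np.c_[d1,-d2],o2-o1,rcond=None)[0]
    a=o1+s[0]*d1;b=o2+s[1]*d2
    return (a+b)/2,np.linalg.norm(a-b)
E
python3 - <<'E'
from h import *
for n in("scene","top"):
    c=capture(n); pickle.dump(c,open(n+".pkl","wb")); cv2.imwrite(f"pics/{n}.png",c["color"])
    print(n,{k:v for k,v in c.items() if k!="color"})
E
```

```text
scene {'fovy': 47.98545272271106, 'cx': 309.4952592927494, 'cy': 234.9553234831137, 'camera_from_world': array([[-0.0981922 ,  0.99515402,  0.00517417,  0.09414915],
       [-0.77959459, -0.08015238,  0.62113434,  0.43279995],
       [ 0.61853906,  0.05695679,  0.78368703, -1.41831461],
       [ 0.        ,  0.        ,  0.        ,  1.        ]])}
top {'fovy': 51.22027293124591, 'cx': 321.9969040793183, 'cy': 248.773363877796, 'camera_from_world': array([[-0.00257663, -0.99995268,  0.00938085, -0.02026874],
       [ 0.99361989, -0.00150238,  0.11277078, -0.65816627],
       [-0.11275135,  0.00961157,  0.99357675, -0.99489528],
       [ 0.        ,  0.        ,  0.        ,  1.        ]])}
```

View pics/scene.png

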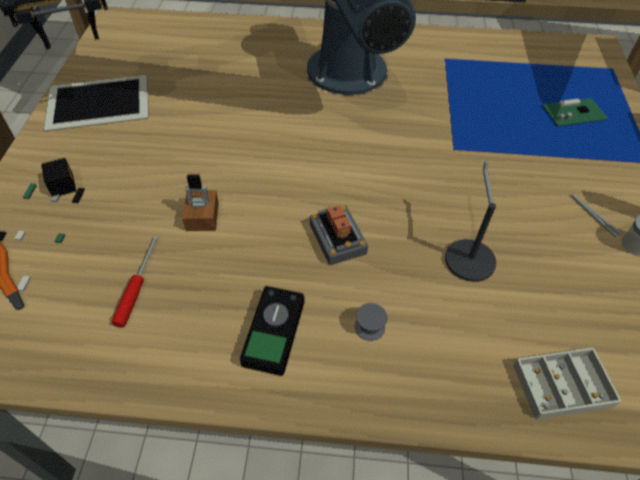

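View pics/top.png

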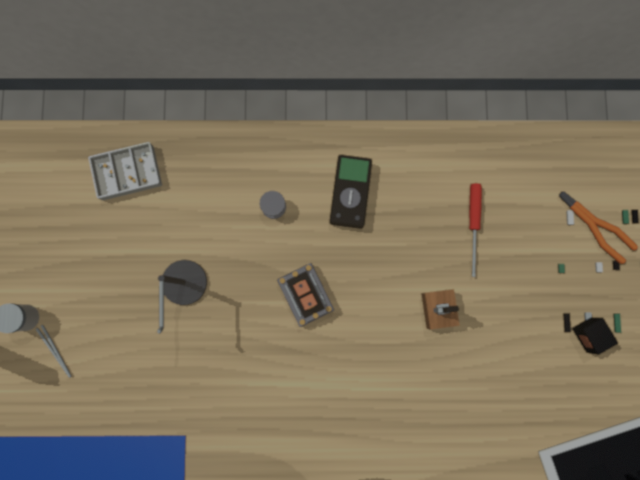

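Run:
```python
from h import *
S=pickle.load(open("scene.pkl","rb"))["color"];T=pickle.load(open("top.pkl","rb"))["color"]
def cr(I,x,y,w,h,k): return cv2.resize(I[y:y+h,x:x+w],None,fx=k,fy=k,interpolation=cv2.INTER_CUBIC)
a=np.hstack([cr(T,415,283,52,60,5),cr(T,275,259,64,60,5)])
b=np.hstack([cr(S,175,170,52,66,5)[:300],cr(S,303,200,64,66,5)[:300]])
c1=np.hstack([a,cr(T,150,255,40,100,3)[:300,:]]); b=np.hstack([b,np.zeros((300,c1.shape[1]-b.shape[1],3),np.uint8)])
cv2.imwrite("pics/m.png",np.vstack([c1,b]));print(c1.shape)
```

```text
(300, 700, 3)
```

View pics/m.png

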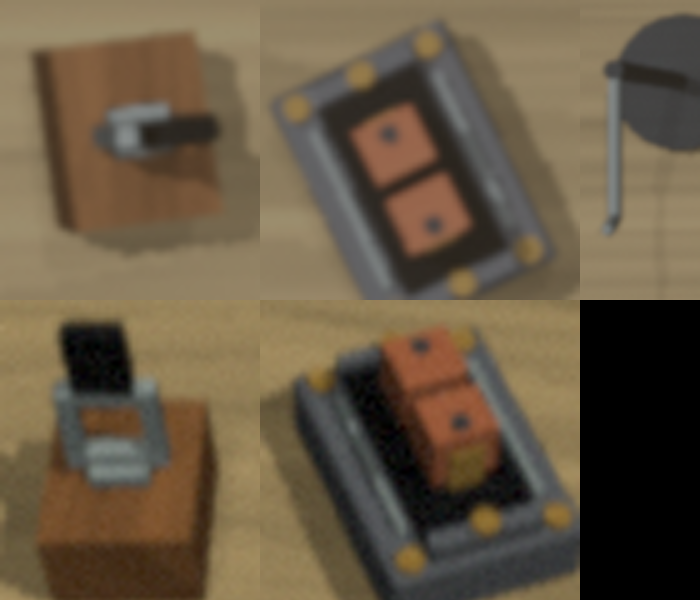

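Run:
```python
from h import *
S=pickle.load(open("scene.pkl","rb"));T=pickle.load(open("top.pkl","rb"))
np.set_printoptions(precision=4,suppress=True)
t=lambda x,y,z:onz(T,415+x/5,283+y/5,z)
P=[t(48,50,.04),t(193,35,.04),t(218,212,.04),t(70,228,.04)]
print("rest",np.mean(P,0),[np.linalg.norm(P[i]-P[i-1]) for i in range(4)])
def ang(d): return np.degrees(np.arctan2(d[1],d[0]))
print(ang(P[0]-P[3]),ang(P[1]-P[2]),ang(P[0]-P[1])-90,ang(P[3]-P[2])-90)
r=np.mean(P,0)
for z in(.04-.0+.0,.048,.119): print("proj gauge S",(np.array(proj(S,[r[0],r[1],z]))-[175,170])*5+[0,300],"T",(np.array(proj(T,[r[0],r[1],z]))-[415,283])*5)
g=lambda x,y,z:onz(T,275+(x-260)/5,259+y/5,z)
s=lambda x,y,z:onz(S,303+(x-260)/5,200+(y-300)/5,z)
# contact tops
C=[g(349,130,.068),g(412,102,.068),g(472,236,.068),g(412,258,.068)]
print("contacts centre T",np.mean(C,0), ang(C[0]-C[3]),ang(C[1]-C[2]),ang(C[0]-C[1])-90,ang(C[3]-C[2])-90,[np.linalg.norm(C[i]-C[i-1]) for i in range(4)])
print("gapmid T",g(413,181,.068)," S",s(443,389,.068))
# stand
h=lambda x,y,z:onz(T,150+(x-580)/3,255+y/3,z)
print("post",h(614,70,.162),"tip",h(609,230,.174),"rod",h(615,214,.158),h(614,90,.158))
print("S post top",onz(S,491,206,.162),"tip",onz(S,486,163,.174),"footS",onz(S,471,260,.006),"footT",onz(T,185,283,.006))
```

```text
rest [ 0.5339 -0.2641  0.04  ] [np.float64(0.07215031103898549), np.float64(0.05979528704977809), np.float64(0.07196822637358381), np.float64(0.060590511889281606)]
5.626964498540884 6.259597052883821 5.725512124027119 5.900551576177492
proj gauge S [116.7658 467.2537] T [132.2492 130.896 ]
proj gauge S [113.6008 453.7533] T [137.136  131.0368]
proj gauge S [ 83.7891 326.5919] T [184.1297 132.3906]
contacts centre T [0.5621 0.0121 0.068 ] 26.393792609614728 24.16156891865393 23.86816098943848 19.875128310359642 [np.float64(0.056310172214154526), np.float64(0.027294957238534513), np.float64(0.05800907180632209), np.float64(0.025171738652675427)]
gapmid T [0.5622 0.0114 0.068 ]  S [0.5661 0.0178 0.068 ]
post [0.5911 0.2679 0.162 ] tip [0.4972 0.264  0.174 ] rod [0.5057 0.2657 0.158 ] [0.5793 0.2687 0.158 ]
S post top [0.5938 0.2705 0.162 ] tip [0.5026 0.2685 0.174 ] footS [0.5932 0.2742 0.006 ] footT [0.5897 0.2664 0.006 ]
```

Run:
```python
from h import *
np.set_printoptions(precision=4,suppress=True)
s=read_state();print(s["time_s"],s["position"],np.array(s["tcp_rot"]),s["opening"])
c=capture("wrist");T=np.array(c["camera_from_world"]);print(c["fovy"],-T[:3,:3].T@T[:3,3],T[:3,:3],c["cx"],c["cy"])
```

```text
0.1 [ 0.2822 -0.5569  0.1876] [[ 0.8921  0.4518 -0.0006]
 [ 0.4518 -0.8921  0.0019]
 [ 0.0003 -0.0019 -1.    ]] 1.0003992850536774
64.22240364685585 [ 0.3556 -0.5198  0.3847] [[ 0.4512 -0.8924 -0.0031]
 [ 0.8517  0.4317 -0.297 ]
 [ 0.2663  0.1314  0.9549]] 313.8293688066871 240.42997024354898
```

Emit:
{"fn": "jog_arm", "kwargs": {
  "delta_pos": [
    [3, 3, 2],
    [6.5, 6.5, 2],
    [10, 10, 2],
    [14, 14, 2],
    [18, 18, 2],
    [22, 22, 2],
    [25, 26, 2],
    [25, 26, 2],
    [25, 26, 2],
    [25, 26, 2]
  ],
  "turn": [10, 20, 30, 40, 50, 60, 69, 69, 69, 69],
  "grip": [0, 0, 0, 0, 0, 0, 0, 0, 0, 0]
}}

```text
time_s: 1.4
position: [0.5316, -0.2988, 0.2083]
tcp_rot: [[-0.1, 0.995, -0.0], [0.995, 0.1, -0.0], [-0.0, -0.0, -1.0]]
force: [-0.3, -0.2, 0.2]
opening: 1.0
grasp_force: 0.0
```

Run:
```python
from h import *
np.set_printoptions(precision=4,suppress=True)
c=capture("wrist");pickle.dump(c,open("w1.pkl","wb"));cv2.imwrite("pics/w1.png",c["color"])
s=read_state();print(s["time_s"],s["position"],np.array(s["tcp_rot"]))
for p in([.5339,-.2641,.119],[.5339,-.2641,.04],[.538,-.259,.119]):print(proj(c,p))
```

```text
1.45 [ 0.5316 -0.2989  0.2084] [[-0.0996  0.995  -0.0003]
 [ 0.995   0.0996 -0.0001]
 [-0.0001 -0.0003 -1.    ]]
(np.float64(321.62669075962975), np.float64(188.6726365275142))
(np.float64(320.06719309248945), np.float64(174.76574251587243))
(np.float64(327.7876264070351), np.float64(182.46945750011375))
```

View pics/w1.png

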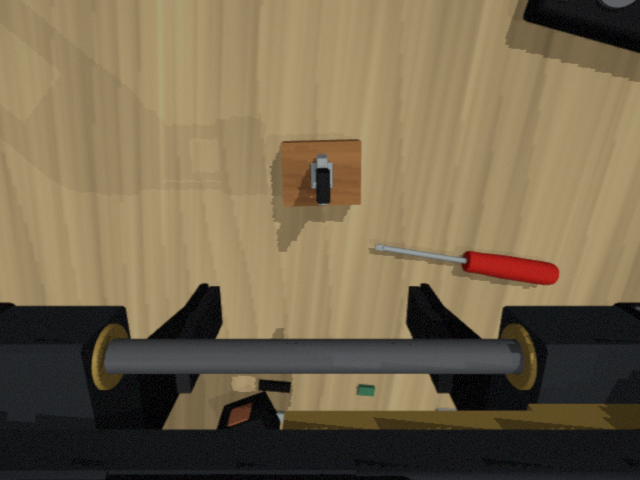

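Emit:
{"fn": "jog_arm", "kwargs": {
  "delta_pos": [
    [0.35, 3.5, 0],
    [0.35, 3.5, -4],
    [0.35, 3.5, -8],
    [0.35, 3.5, -12.1],
    [0.35, 3.5, -12.1],
    [0.35, 3.5, -12.1],
    [0.35, 3.5, -12.1],
    [0.35, 3.5, -12.1],
    [0.35, 3.5, -12.1],
    [0.35, 3.5, -12.1],
    [0.35, 3.5, -12.1],
    [0.35, 3.5, -12.1]
  ],
  "turn": [0, 0, 0, 0, 0, 0, 0, 0, 0, 0, 0, 0],
  "grip": [0, 0, 0, 0.3, 0.5, 0.7, 0.8, 0.9, 1, 1, 1, 1]
}}

```text
time_s: 2.95
position: [0.5359, -0.2625, 0.0874]
tcp_rot: [[-0.102, 0.995, -0.0], [0.995, 0.102, 0.0], [0.0, -0.0, -1.0]]
force: [-0.1, -0.1, -0.9]
opening: 0.063
grasp_force: 0.0
```

Emit:
{"fn": "jog_arm", "kwargs": {
  "delta_pos": [
    [0, 0, 0],
    [0, 0, 0],
    [0, 0, 0]
  ],
  "turn": [0, 0, 0],
  "grip": [1, 1, 1]
}}

```text
time_s: 3.32
position: [0.5359, -0.2625, 0.0874]
tcp_rot: [[-0.102, 0.995, -0.0], [0.995, 0.102, 0.0], [0.0, -0.0, -1.0]]
force: [-0.1, 1.0, -0.7]
opening: 0.007
grasp_force: 0.0
```

Run:
```python
from h import *
c=capture("wrist");w=c["color"][120:420,170:470];s=capture("scene")["color"][140:240,150:250]
cv2.imwrite("pics/g.png",np.hstack([cv2.resize(w,(400,400)),cv2.resize(s,(400,400),interpolation=2)]))
```

```text
(no output)
```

View pics/g.png

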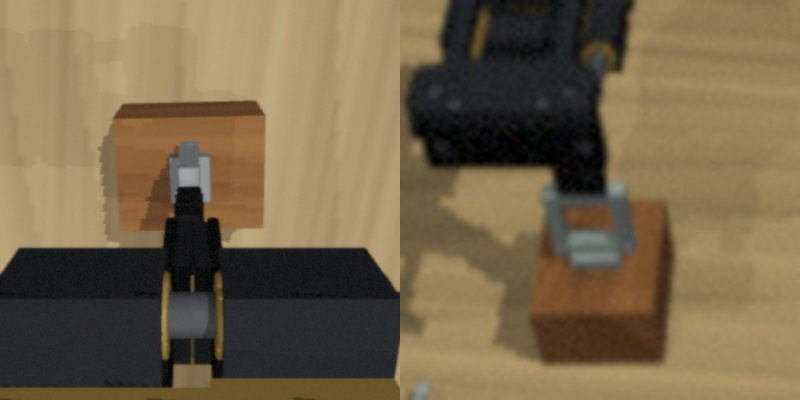

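Run:
```python
from h import *
c=capture("wrist");cs=capture("scene");print(c.keys(),read_state()["position"],read_state()["joint_positions"])
for p in([.5359,-.2625,.0874],[.5359,-.2625,.106],[.5359,-.2625,.119],[.5359,-.2625,.04],[.5359,-.2825,.0874],[.5359,-.2425,.119]):
    print(p,"W",(np.array(proj(c,p))-[170,120])*4/3,"S",(np.array(proj(cs,p))-[150,140])*4+[400,0])
w=c["color"][210:330,250:370];s=cs["color"][170:230,160:220]
cv2.imwrite("pics/g2.png",np.hstack([cv2.resize(w,(480,480),interpolation=2),np.zeros((480,10,3),np.uint8),cv2.resize(s,(300,300),interpolation=2).repeat(1,0) if 0 else cv2.copyMakeBorder(cv2.resize(s,(300,300),interpolation=2),0,180,0,0,0)]))
```

```text
dict_keys(['color', 'fovy', 'cx', 'cy', 'camera_from_world']) [ 0.53587499 -0.26252836  0.08744413] [-3.68212059e+01  3.54658077e+01  9.13567346e+01  8.60238986e-04
  5.31817872e+01 -4.26780146e+01]
[0.5359, -0.2625, 0.0874] W [191.88889887 209.05626499] S [580.31706982 191.23811907]
[0.5359, -0.2625, 0.106] W [191.88491108 227.89589871] S [573.9722512  164.07839711]
[0.5359, -0.2625, 0.119] W [191.88166291 243.24134559] S [569.42881011 144.6296778 ]
[0.5359, -0.2625, 0.04] W [191.89657757 172.77949375] S [595.70484219 257.10723898]
[0.5359, -0.2825, 0.0874] W [187.15159969 252.08577791] S [539.32055514 188.10322794]
[0.5359, -0.2425, 0.119] W [197.74483866 191.12468417] S [611.51353646 147.79601926]
```

View pics/g2.png

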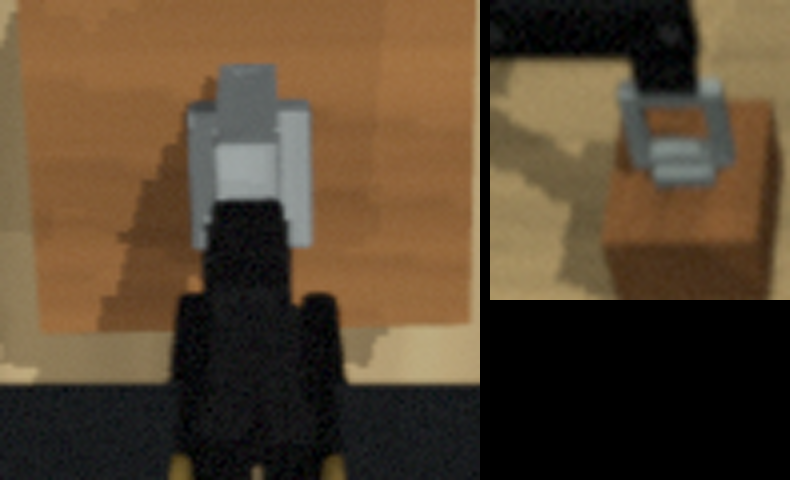

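Emit:
{"fn": "jog_arm", "kwargs": {
  "delta_pos": [
    [0, 0, 0.5],
    [0, 0, 1.5],
    [0, 0, 3],
    [0, 0, 4.5],
    [0, 0, 6],
    [0, 0, 6],
    [0, 0, 6]
  ],
  "turn": [0, 0, 0, 0, 0, 0, 0],
  "grip": [1, 1, 1, 1, 1, 1, 1]
}}

```text
time_s: 4.4
position: [0.5357, -0.2623, 0.1474]
tcp_rot: [[-0.102, 0.995, -0.0], [0.995, 0.102, 0.0], [0.0, -0.0, -1.0]]
force: [-0.1, 0.2, 1.1]
opening: 0.004
grasp_force: 0.0
```

Run:
```python
from h import *
c=capture("wrist");cs=capture("scene");s=read_state();print(s["position"],s["force"],s["opening"],s["grasp_force"])
w=c["color"][150:350,220:420];s=cs["color"][140:240,150:250]
cv2.imwrite("pics/g3.png",np.hstack([cv2.resize(w,(400,400),interpolation=2),cv2.resize(s,(400,400),interpolation=2)]))
```

```text
[ 0.53541397 -0.26219193  0.14681136] [-0.05671186  0.25456718 -0.76563857] 0.004964593779512589 0.0
```

View pics/g3.png

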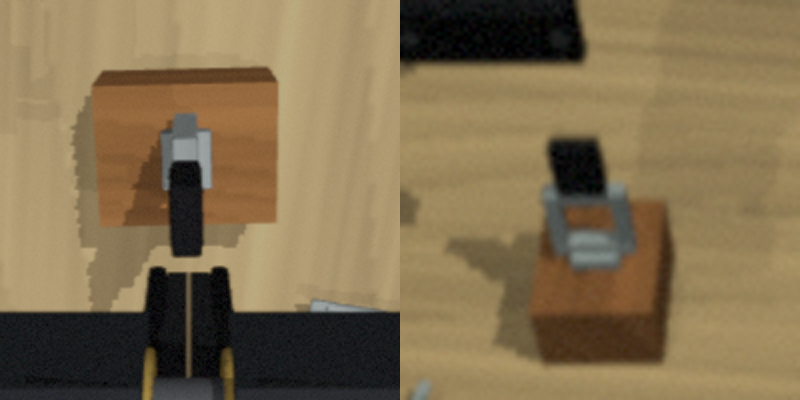

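Emit:
{"fn": "jog_arm", "kwargs": {
  "delta_pos": [
    [0, 0, 0],
    [0, 0, 0],
    [0, 0, 0],
    [0, 0, 0],
    [0, 0, 0],
    [0, 0, -3],
    [0, 0, -6],
    [0, 0, -8],
    [0, 0, -9.2],
    [0, 0, -9.2]
  ],
  "turn": [0, 0, 0, 0, 0, 0, 0, 0, 0, 0],
  "grip": [0, 0, 0, 0, 0, 0, 0, 0, 0, 0]
}}

```text
time_s: 5.75
position: [0.5356, -0.2623, 0.0548]
tcp_rot: [[-0.102, 0.995, -0.001], [0.995, 0.102, 0.001], [0.001, -0.001, -1.0]]
force: [0.5, -0.7, -0.1]
opening: 0.979
grasp_force: 0.0
```

Emit:
{"fn": "jog_arm", "kwargs": {
  "delta_pos": [
    [0, 0, 0],
    [0, 0, 0],
    [0, 0, 0],
    [0, 0, 0],
    [0, 0, 0],
    [0, 0, 0],
    [0, 0, 0],
    [0, 0, 0],
    [0, 0, 0],
    [0, 0, 0]
  ],
  "turn": [0, 0, 0, 0, 0, 0, 0, 0, 0, 0],
  "grip": [0.4, 0.7, 0.8, 1, 1, 1, 1, 1, 1, 1]
}}

```text
time_s: 7.0
position: [0.5358, -0.2625, 0.0553]
tcp_rot: [[-0.102, 0.995, -0.0], [0.995, 0.102, 0.0], [0.0, -0.0, -1.0]]
force: [-0.7, 0.2, -0.4]
opening: 0.112
grasp_force: 29.9
```

Emit:
{"fn": "jog_arm", "kwargs": {
  "delta_pos": [
    [0, 0, 1],
    [0, 0, 4],
    [0, 0, 8],
    [0, 1, 11],
    [1, 5, 11],
    [2, 10, 11],
    [3, 15, 11],
    [4, 20, 11],
    [4.3, 23.8, 11],
    [4.3, 23.8, 11],
    [4.3, 23.8, 11],
    [4.3, 23.8, 11]
  ],
  "turn": [0, 0, 0, 0, 4, 8, 12, 16, 17.6, 17.6, 17.6, 17.6],
  "grip": [1, 1, 1, 1, 1, 1, 1, 1, 1, 1, 1, 1]
}}

```text
time_s: 8.5
position: [0.579, -0.0257, 0.1656]
tcp_rot: [[-0.397, 0.918, 0.0], [0.918, 0.397, -0.0], [-0.0, 0.0, -1.0]]
force: [0.6, -0.7, -1.2]
opening: 0.115
grasp_force: 29.9
```

Run:
```python
from h import *
for i in range(1):
  c=capture("wrist");cs=capture("scene");pickle.dump((c,cs),open("w2.pkl","wb"));s=read_state();print(s["position"],s["tcp_rot"],s["force"],s["opening"],s["grasp_force"])
  w=c["color"][90:330,200:440]
  cv2.imwrite("pics/c1.png",cv2.resize(w,(600,600),interpolation=2))
  # rectified view of contacts crop
```

```text
[ 0.57890858 -0.02572689  0.16550619] [[-3.96456243e-01  9.18053617e-01  5.47991822e-05]
 [ 9.18053605e-01  3.96456247e-01 -1.47135405e-04]
 [-1.56803669e-04 -8.02416317e-06 -9.99999988e-01]] [ 1.08155121  0.12969659 -1.98004499] 0.11309263936998566 29.922978063113987
```

View pics/c1.png

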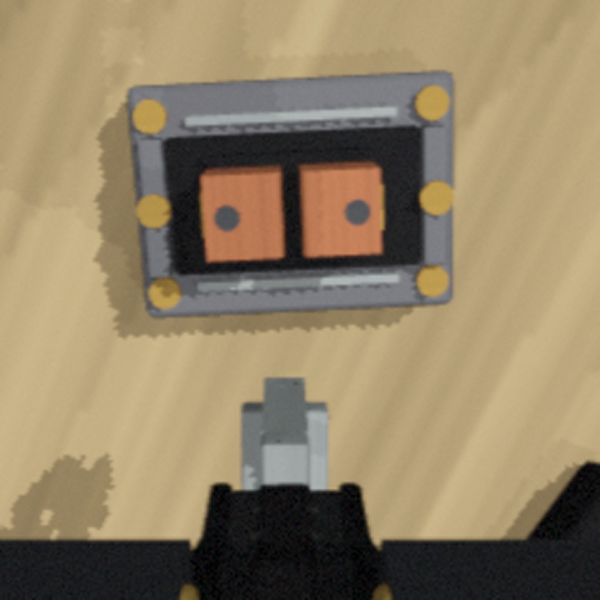

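Run:
```python
from h import *
np.set_printoptions(precision=4,suppress=True)
c,cs=pickle.load(open("w2.pkl","rb"))
P=lambda x,y,z:onz(c,200+x/2.5,90+y/2.5,z)[:2]
R=np.array(read_state()["tcp_rot"]);p=np.array(read_state()["position"]);ax=R[:2,0];ay=R[:2,1]
def tl(q): d=q-p[:2]; return np.round([d@ax*1e3,d@ay*1e3],1)
tip=p[2]-.0353
print("collar front corners(+12)",tl(P(242,403,tip+.028)),tl(P(327,403,tip+.028)))
print("frame bottom(+19.5)",tl(P(264,378,tip+.028)),tl(P(306,378,tip+.028)))
print("frame top(+19.5)",tl(P(262,443,tip+.068)),tl(P(308,443,tip+.068)))
print("tab bottom (+12)",tl(P(262,490,tip+.068)),tl(P(308,490,tip+.068)))
z=.068
C={k:P(*v,z) for k,v in dict(g_top=(293,169),g_bot=(293,261),Lul=(203,173),Lbl=(207,263),Rbr=(383,257),Rur=(380,166)).items()}
for k,v in C.items():print(k,v,tl(v))
a=lambda d:np.degrees(np.arctan2(d[1],d[0]))
print("yaw tool y",a(ay),"bottom edge",a(C["Rbr"]-C["Lbl"]),"top",a(C["Rur"]-C["Lul"]),"gap dir -90",a(C["g_top"]-C["g_bot"])-90)
zb=.035
B=[P(130,90,zb),P(450,72,zb),P(452,300,zb),P(150,318,zb)]
print("base",a(B[1]-B[0]),a(B[2]-B[3]),a(B[0]-B[3])-90,a(B[1]-B[2])-90,[np.linalg.norm(B[i]-B[i-1]) for i in range(4)],np.mean(B,0),tl(np.mean(B,0)))
```

```text
collar front corners(+12) [12.5 -9.4] [12.5  9.8]
frame bottom(+19.5) [18.4 -4.4] [18.4  5. ]
frame top(+19.5) [18.4 -4. ] [18.4  4.5]
tab bottom (+12) [ 9.  -4.1] [9.  4.6]
g_top [0.5591 0.0271] [56.4  2.8]
g_bot [0.5703 0.0014] [28.3  2.8]
Lul [0.5345 0.0153] [ 55.2 -24.5]
Lbl [ 0.5459 -0.0098] [ 27.7 -23.9]
Rbr [0.5955 0.0136] [29.6 30.8]
Rur [0.5829 0.0384] [57.3 29. ]
yaw tool y 23.356827454457882 bottom edge 25.302731687950185 top 25.555950637782143 gap dir -90 23.484256230280977
base 26.41125113146858 26.828133278033704 25.829708413237398 26.79954766178669 [np.float64(0.07701715217031133), np.float64(0.10493943492792436), np.float64(0.07624193946774714), np.float64(0.10624063677053676)] [0.5652 0.0157] [43.5  3.8]
```

Emit:
{"fn": "jog_arm", "kwargs": {
  "delta_pos": [
    [-0.7, 2, 0],
    [-1.44, 4.03, 0],
    [-1.44, 4.03, -2],
    [-1.44, 4.03, -4],
    [-1.44, 4.03, -5.2],
    [-1.44, 4.03, -5.7],
    [-1.44, 4.03, -5.7],
    [-1.44, 4.03, -5.7]
  ],
  "turn": [1, 2.2, 2.2, 2.2, 2.2, 2.2, 2.2, 2.2],
  "grip": [1, 1, 1, 1, 1, 1, 1, 1]
}}

```text
time_s: 9.6
position: [0.5651, 0.0157, 0.1091]
tcp_rot: [[-0.433, 0.901, 0.001], [0.901, 0.433, -0.0], [-0.001, 0.001, -1.0]]
force: [1.0, 0.0, -0.7]
opening: 0.113
grasp_force: 29.9
```

Run:
```python
from h import *
c=capture("wrist");cs=capture("scene");pickle.dump((c,cs),open("w3.pkl","wb"));s=read_state();print(s["position"],s["force"])
a=cv2.resize(c["color"][150:310,220:420],(500,400),interpolation=2);b=cv2.resize(cs["color"][190:270,310:370],(300,400),interpolation=2)
cv2.imwrite("pics/c2.png",np.hstack([a,b]))
```

```text
[0.56501893 0.01561995 0.10907186] [ 0.76184867  0.40340933 -1.05187635]
```

View pics/c2.png

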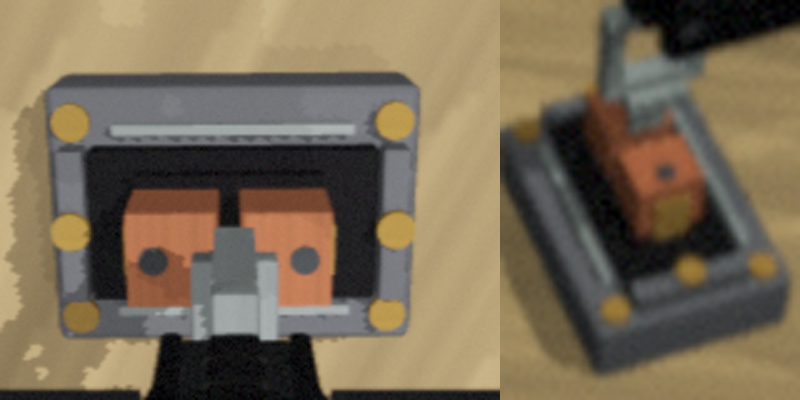

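Run:
```python
from h import *
c,cs=pickle.load(open("w3.pkl","rb"))
s=read_state();R=np.array(s["tcp_rot"]);p=np.array(s["position"])
def tl(x,y,z):
    d=onz(c,220+x/2.5,150+y/2.5,z)-p; return np.round([d@R[:,0]*1e3,d@R[:,1]*1e3],1)
tip=p[2]-.0353;print(tip)
print("gap back",tl(219,213,.068),tl(241,213,.068),"contacts outer back",tl(124,214,.068),tl(334,212,.068))
print("contacts front",tl(128,306,.068),tl(334,306,.068))
print("collar",tl(191,253,tip+.028),tl(278,253,tip+.028),"frame",tl(215,228,tip+.028),tl(255,228,tip+.028))
```

```text
0.07377185935935972
gap back [12.1 -3.8] [12.1  1.9] contacts outer back [ 11.8 -28.5] [12.3 26. ]
contacts front [-13.9 -28.3] [-13.9  26.8]
collar [12.6 -9.6] [12.6 10. ] frame [18.5 -4.2] [18.5  4.8]
```

Emit:
{"fn": "jog_arm", "kwargs": {
  "delta_pos": [
    [-0.1, -0.05, 0],
    [-0.1, -0.05, -0.2],
    [-0.1, -0.05, -0.4],
    [-0.1, -0.05, -0.6],
    [-0.1, -0.05, -0.8],
    [-0.1, -0.05, -1.0],
    [-0.1, -0.05, -1.0]
  ],
  "turn": [0, 0, 0, 0, 0, 0, 0],
  "grip": [1, 1, 1, 1, 1, 1, 1]
}}

```text
time_s: 10.58
position: [0.5633, 0.0153, 0.0982]
tcp_rot: [[-0.433, 0.901, -0.001], [0.901, 0.433, 0.0], [0.0, -0.0, -1.0]]
force: [-0.3, 0.8, -2.1]
opening: 0.113
grasp_force: 29.9
```

Emit:
{"fn": "jog_arm", "kwargs": {
  "delta_pos": [
    [0, 0, -0.2],
    [0, 0, -0.4],
    [0, 0, -0.6],
    [0, 0, -0.8],
    [0, 0, -1.0],
    [0, 0, -1.15],
    [0, 0, -1.25],
    [0, 0, -1.25]
  ],
  "turn": [0, 0, 0, 0, 0, 0, 0, 0],
  "grip": [1, 1, 1, 1, 1, 1, 1, 1]
}}

```text
time_s: 11.58
position: [0.5635, 0.0153, 0.0859]
tcp_rot: [[-0.433, 0.901, -0.0], [0.901, 0.433, 0.0], [0.0, -0.0, -1.0]]
force: [0.5, 1.0, -1.1]
opening: 0.11
grasp_force: 29.9
```

Tip should be about 2.6 mm short of full depth; feel for the collar in small steps.

Emit:
{"fn": "jog_arm", "kwargs": {
  "delta_pos": [
    [0, 0, -0.05],
    [0, 0, -0.1],
    [0, 0, -0.15],
    [0, 0, -0.2],
    [0, 0, -0.2]
  ],
  "turn": [0, 0, 0, 0, 0],
  "grip": [1, 1, 1, 1, 1]
}}

```text
time_s: 12.2
position: [0.5635, 0.0153, 0.0839]
tcp_rot: [[-0.433, 0.901, -0.0], [0.901, 0.433, 0.0], [0.0, -0.0, -1.0]]
force: [0.3, -0.4, -1.9]
opening: 0.112
grasp_force: 29.9
```

Emit:
{"fn": "jog_arm", "kwargs": {
  "delta_pos": [
    [0, 0, -0.04],
    [0, 0, -0.08],
    [0, 0, -0.08]
  ],
  "turn": [0, 0, 0],
  "grip": [1, 1, 1]
}}

```text
time_s: 12.58
position: [0.5635, 0.0153, 0.0833]
tcp_rot: [[-0.433, 0.901, 0.0], [0.901, 0.433, -0.0], [-0.0, 0.0, -1.0]]
force: [-0.8, 0.1, 0.2]
opening: 0.108
grasp_force: 29.9
```

Emit:
{"fn": "jog_arm", "kwargs": {
  "delta_pos": [
    [0, 0, -0.03],
    [0, 0, -0.06],
    [0, 0, -0.06]
  ],
  "turn": [0, 0, 0],
  "grip": [1, 1, 1]
}}

```text
time_s: 12.95
position: [0.5636, 0.0152, 0.0832]
tcp_rot: [[-0.433, 0.901, 0.0], [0.901, 0.433, -0.0], [-0.0, 0.0, -1.0]]
force: [-2.0, -0.4, 4.5]
opening: 0.114
grasp_force: 29.9
```

Collar is in contact (about 6 N, position stopped). Press a touch more and hold.

Emit:
{"fn": "jog_arm", "kwargs": {
  "delta_pos": [
    [0, 0, -0.03],
    [0, 0, -0.03],
    [0, 0, -0.03],
    [0, 0, -0.03],
    [0, 0, -0.03],
    [0, 0, -0.03],
    [0, 0, -0.03]
  ],
  "turn": [0, 0, 0, 0, 0, 0, 0],
  "grip": [1, 1, 1, 1, 1, 1, 1]
}}

```text
time_s: 13.82
position: [0.5636, 0.0152, 0.0832]
tcp_rot: [[-0.433, 0.901, 0.001], [0.901, 0.433, -0.0], [-0.0, 0.0, -1.0]]
force: [-2.0, -0.3, 7.3]
opening: 0.11
grasp_force: 29.9
```

Emit:
{"fn": "jog_arm", "kwargs": {
  "delta_pos": [
    [0, 0, 0.5],
    [0, 0, 1.5],
    [0, 0, 3],
    [0, 0, 6],
    [0, 0, 10],
    [-1, 3, 12],
    [-2.5, 7, 12],
    [-4, 11, 12],
    [-5.5, 15, 12],
    [-6.4, 18.5, 12],
    [-6.4, 18.5, 12],
    [-6.4, 18.5, 12]
  ],
  "turn": [0, 0, 0, 0, 0, -5, -10, -15, -20, -23.6, -23.6, -23.6],
  "grip": [1, 1, 1, 1, 1, 1, 1, 1, 1, 1, 1, 1]
}}

```text
time_s: 15.32
position: [0.4998, 0.2, 0.2029]
tcp_rot: [[-0.037, 0.999, 0.001], [0.999, 0.037, -0.0], [-0.001, 0.001, -1.0]]
force: [-0.3, -0.9, -2.2]
opening: 0.113
grasp_force: 29.9
```

Run:
```python
from h import *
c=capture("wrist");cs=capture("scene");pickle.dump((c,cs),open("w4.pkl","wb"));s=read_state();print(s["time_s"],s["position"],s["tcp_rot"],s["force"],s["opening"])
for p in([.5925,.269,.162],[.5445,.2675,.162],[.497,.266,.174]):print(proj(c,p),proj(cs,p))
a=cv2.resize(c["color"][20:320,140:540],(800,600),interpolation=2)
cv2.imwrite("pics/h1.png",a)
```

```text
15.425 [0.50000066 0.19936416 0.20255165] [[-3.50895983e-02  9.99383993e-01  5.95781507e-04]
 [ 9.99384129e-01  3.50897616e-02 -2.65862210e-04]
 [-2.86604268e-04  5.86085585e-04 -9.99999787e-01]] [-0.01723698 -0.00104698 -0.48843583] 0.1121582487976476
(np.float64(470.56555274000505), np.float64(150.6125965248031)) (np.float64(490.0228123803584), np.float64(205.34043088727788))
(np.float64(391.5128983828834), np.float64(150.20853161781426)) (np.float64(486.1491161802243), np.float64(184.72840373200833))
(np.float64(313.1954823025142), np.float64(151.30340814148187)) (np.float64(484.27251494922336), np.float64(160.708291127488))
```

View pics/h1.png

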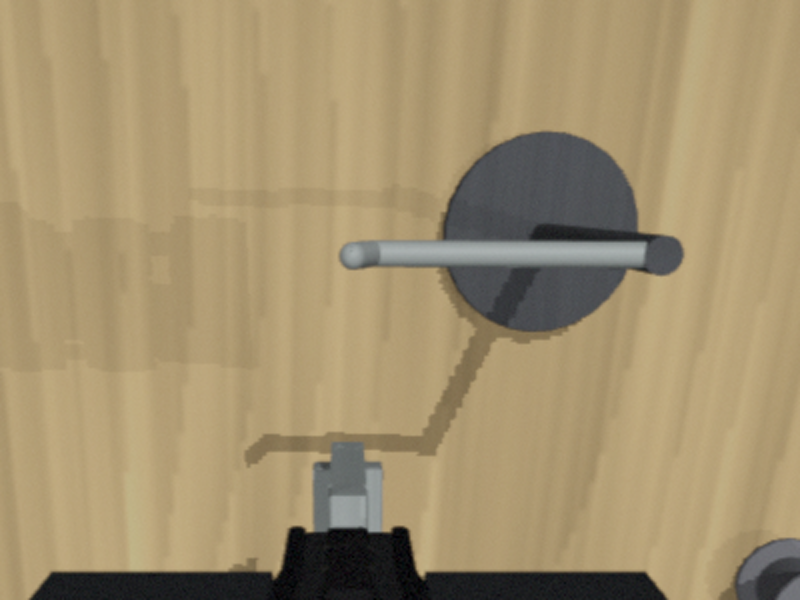

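Emit:
{"fn": "jog_arm", "kwargs": {
  "delta_pos": [
    [-3, 0, -1],
    [-5, 0, -3],
    [-5, 2, -4.8],
    [-5, 4.5, -4.8],
    [-5, 6.65, -4.8],
    [-5, 6.65, -4.8],
    [-5, 6.65, -4.8]
  ],
  "turn": [0, 0, 0, 0, 0, 0, 0],
  "grip": [1, 1, 1, 1, 1, 1, 1]
}}

```text
time_s: 16.3
position: [0.4497, 0.2657, 0.1542]
tcp_rot: [[-0.035, 0.999, -0.0], [0.999, 0.035, -0.001], [-0.001, -0.0, -1.0]]
force: [0.9, -0.7, -1.3]
opening: 0.112
grasp_force: 29.9
```

Emit:
{"fn": "jog_arm", "kwargs": {
  "delta_pos": [
    [1, 0.1, 0.1],
    [2, 0.15, 0.1],
    [3, 0.2, 0.1],
    [4, 0.22, 0.1],
    [5, 0.25, 0.1],
    [6, 0.28, 0.1],
    [6, 0.28, 0.1]
  ],
  "turn": [0, 0, 0, 0, 0, 0, 0],
  "grip": [1, 1, 1, 1, 1, 1, 1]
}}

```text
time_s: 17.18
position: [0.5105, 0.2696, 0.1552]
tcp_rot: [[-0.036, 0.999, 0.001], [0.999, 0.036, 0.0], [0.0, 0.001, -1.0]]
force: [-0.0, -0.1, -0.4]
opening: 0.116
grasp_force: 29.9
```

Past the upturned tip without contact; on to the seat and down.

Emit:
{"fn": "jog_arm", "kwargs": {
  "delta_pos": [
    [1.2, 0.02, 0],
    [2.4, 0.05, 0],
    [3.5, 0.08, 0],
    [3.5, 0.08, -0.5],
    [3.5, 0.08, -1.0],
    [3.5, 0.08, -1.3],
    [3.5, 0.08, -1.5],
    [3.5, 0.08, -1.65],
    [3.5, 0.08, -1.65]
  ],
  "turn": [0, 0, 0, 0, 0, 0, 0, 0, 0],
  "grip": [1, 1, 1, 1, 1, 1, 1, 1, 1]
}}

```text
time_s: 18.3
position: [0.5444, 0.2704, 0.1387]
tcp_rot: [[-0.036, 0.999, -0.0], [0.999, 0.036, 0.0], [0.0, -0.0, -1.0]]
force: [0.2, 0.4, -0.8]
opening: 0.111
grasp_force: 29.9
```

Emit:
{"fn": "jog_arm", "kwargs": {
  "delta_pos": [
    [0, 0, -0.05],
    [0, 0, -0.1],
    [0, 0, -0.15],
    [0, 0, -0.18],
    [0, 0, -0.18]
  ],
  "turn": [0, 0, 0, 0, 0],
  "grip": [1, 1, 1, 1, 1]
}}

```text
time_s: 18.92
position: [0.5446, 0.2704, 0.1372]
tcp_rot: [[-0.036, 0.999, 0.0], [0.999, 0.036, 0.0], [0.0, 0.0, -1.0]]
force: [-0.4, -0.5, -0.0]
opening: 0.112
grasp_force: 29.9
```

Emit:
{"fn": "jog_arm", "kwargs": {
  "delta_pos": [
    [0, 0, -0.04],
    [0, 0, -0.08],
    [0, 0, -0.08],
    [0, 0, -0.08]
  ],
  "turn": [0, 0, 0, 0],
  "grip": [1, 1, 1, 1]
}}

```text
time_s: 19.42
position: [0.5446, 0.2704, 0.137]
tcp_rot: [[-0.036, 0.999, 0.001], [0.999, 0.036, 0.0], [0.0, 0.001, -1.0]]
force: [-2.1, -0.5, 5.4]
opening: 0.11
grasp_force: 29.9
```

Emit:
{"fn": "jog_arm", "kwargs": {
  "delta_pos": [
    [0, 0, 0.06],
    [0, 0, 0.06],
    [0, 0, 0.06],
    [0, 0, 0.06],
    [0, 0, 0.06],
    [0, 0, 0.06],
    [0, 0, 0.06],
    [0, 0, 0.06]
  ],
  "turn": [0, 0, 0, 0, 0, 0, 0, 0],
  "grip": [0.97, 0.92, 0.86, 0.8, 0.7, 0.7, 0.7, 0.7]
}}

```text
time_s: 20.42
position: [0.5445, 0.2704, 0.1367]
tcp_rot: [[-0.036, 0.999, 0.0], [0.999, 0.036, 0.0], [0.0, 0.0, -1.0]]
force: [-0.1, -0.1, 0.8]
opening: 0.301
grasp_force: 0.0
```

Emit:
{"fn": "jog_arm", "kwargs": {
  "delta_pos": [
    [0, 0, 1],
    [0, 0, 2.5],
    [0, 0, 4.5],
    [0, 0, 7],
    [0, 0, 10],
    [0, 0, 12],
    [-2, -5, 12],
    [-4, -10, 12],
    [-4, -10, 12],
    [-4, -10, 12],
    [-4, -10, 12],
    [-4, -10, 12]
  ],
  "turn": [0, 0, 0, 0, 0, 0, 0, 0, 0, 0, 0, 0],
  "grip": [0.7, 0.7, 0.7, 0.7, 0.7, 0.7, 0.7, 0.7, 0.7, 0.7, 0.7, 0.7]
}}

```text
time_s: 21.92
position: [0.5049, 0.1713, 0.2567]
tcp_rot: [[-0.037, 0.999, 0.0], [0.999, 0.037, 0.0], [0.0, 0.0, -1.0]]
force: [0.0, 0.2, -0.4]
opening: 0.3
grasp_force: 0.0
```

Emit:
{"fn": "jog_arm", "kwargs": {
  "delta_pos": [
    [0, 0, 0],
    [0, 0, 0],
    [0, 0, 0],
    [0, 0, 0],
    [0, 0, 0],
    [0, 0, 0],
    [0, 0, 0],
    [0, 0, 0],
    [0, 0, 0],
    [0, 0, 0],
    [0, 0, 0],
    [0, 0, 0]
  ],
  "turn": [0, 0, 0, 0, 0, 0, 0, 0, 0, 0, 0, 0],
  "grip": [0.7, 0.7, 0.7, 0.7, 0.7, 0.7, 0.7, 0.7, 0.7, 0.7, 0.7, 0.7]
}}

```text
time_s: 23.42
position: [0.5045, 0.1704, 0.2568]
tcp_rot: [[-0.036, 0.999, 0.0], [0.999, 0.036, 0.0], [0.0, 0.0, -1.0]]
force: [0.4, -0.0, 0.6]
opening: 0.299
grasp_force: 0.0
```

Run:
```python
from h import *
c=capture("scene")
cv2.imwrite("pics/f.png",cv2.resize(c["color"][140:290,430:530],(400,600),interpolation=2))
print(np.array(proj(c,[.5446,.2704,.187]))-[430,140], read_state()["force"])
# change vs start around the tab, and motion between two frames
a=pickle.load(open("scene.pkl","rb"))["color"].astype(int);d=abs(c["color"].astype(int)-a).max(2)[140:290,430:530]>50
ys,xs=np.nonzero(d);print(len(xs),xs.min() if len(xs) else 0,xs.max() if len(xs) else 0,ys.min(),ys.max())
b=capture("scene")["color"].astype(int);print("moving px",(abs(b-c["color"])[140:290,430:530].max(2)>50).sum())
for y in range(140,290,5): print("".join("#" if d[y-140:y-135,x:x+2].any() else "." for x in range(20,100,2)))
```

```text
[61.71926441 34.72143633] [-0.34331606  0.02082686 -0.41489028]
516 43 71 27 67
moving px 0
........................................
........................................
........................................
........................................
........................................
..................########..............
.................#########..............
................##########..............
.............############...............
............#####...#####...............
...........####......###................
...........########..##.................
.............######.....................
.............#####......................
........................................
........................................
........................................
........................................
........................................
........................................
........................................
........................................
........................................
........................................
........................................
........................................
........................................
........................................
........................................
........................................
```

Run:
```python
from h import *
c=pickle.load(open("scene.pkl","rb"))
for th in (0,20,-20):
  t=np.radians(th)
  print(th,[tuple(np.round(np.array(proj(c,[.5446,.2704+np.sin(t)*h,.162+np.cos(t)*h]))-[430,140],0)) for h in(.039,.02,0,-.036,-.06)])
```

```text
0 [(np.float64(64.0), np.float64(29.0)), (np.float64(61.0), np.float64(37.0)), (np.float64(58.0), np.float64(45.0)), (np.float64(53.0), np.float64(59.0)), (np.float64(49.0), np.float64(68.0))]
20 [(np.float64(72.0), np.float64(30.0)), (np.float64(65.0), np.float64(38.0)), (np.float64(58.0), np.float64(45.0)), (np.float64(46.0), np.float64(57.0)), (np.float64(38.0), np.float64(65.0))]
-20 [(np.float64(56.0), np.float64(29.0)), (np.float64(57.0), np.float64(37.0)), (np.float64(58.0), np.float64(45.0)), (np.float64(60.0), np.float64(59.0)), (np.float64(61.0), np.float64(67.0))]
```

Run:
```python
from h import *
c=capture("wrist");s=capture("top");a=pickle.load(open("w4.pkl","rb"))
t=pickle.load(open("top.pkl","rb"))
d=abs(s["color"].astype(int)-t["color"]).max(2)[250:350,130:220]>45
for y in range(0,100,3): print("".join("#" if d[y:y+3,x:x+2].any() else "." for x in range(0,90,2)))
for th in (0,20,-20):
  q=np.radians(th)
  print(th,[tuple(np.round(np.array(proj(s,[.5446,.2704+np.sin(q)*h,.162+np.cos(q)*h]))-[130,250],0)) for h in(.039,0,-.06)])
```

```text
.............................................
.............................................
.............................................
.............................................
...........#########..............#####......
..........##########...............#####.....
..........#########.................#####....
..........########...................####....
..........#######.....................###....
..........#####..............................
..........#######............................
..........#######............................
..............###............................
..............###............................
..............###............................
..............#####...................#......
.............#######................######...
.......#################........##########...
##########################################...
##########################################...
################.#########################...
################.#########################...
################.#########################...
################.########################....
################.######################......
################.##################.###......
###############.###################.###......
###################################.###......
###################################.###......
###################################.###......
#######################################......
########################################.....
##########################################...
##########################################...
0 [(np.float64(22.0), np.float64(54.0)), (np.float64(29.0), np.float64(54.0)), (np.float64(39.0), np.float64(54.0))]
20 [(np.float64(14.0), np.float64(54.0)), (np.float64(29.0), np.float64(54.0)), (np.float64(49.0), np.float64(54.0))]
-20 [(np.float64(30.0), np.float64(54.0)), (np.float64(29.0), np.float64(54.0)), (np.float64(28.0), np.float64(54.0))]
```

```bash
python3 -c "
from rig import *
print(hand_in())"
```

```text
the job is handed in; nothing more can be done
None
```

The blade went to full depth in the contact gap and was held there with at most about 10 N. The gauge now hangs still and upright on the hook, released, with the arm clear; the job was handed in at about 23.5 s, and no verdict was returned.

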